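Clear the chopstick case and open the push-to-open lunch cupboard

TASK

Get the little lunch cupboard open: with your fingertips, slide the steel chopstick case along the counter until it is clear of the door's swing, push the handleless door so that its catch lets go and it springs ajar by itself, then put a finger behind its edge and swing it wide open. Only touch and push - do not pick up or pinch the case or the door, do not let the door hit the case, and leave everything else where it is.

Things in the scene. Friction and masses are not known exactly. Their poses are not given: they have to be found in the camera images.
- cupboard: Fixed cupboard on the left of the counter, brown carcass 220 mm wide (y), 260 high, bare flat top, one white handleless door on its front, which looks to its own -x (roughly world -y). Origin on the counter under it; carcass from x = -84 to +100 mm, y -110 to +110. Catch and spring sit under the top board, 140 mm from the hinge axis, 233 mm up.
- door (a joint): Angle (rad) of the white door, 218 mm wide, 16 thick, z = 16 to 258 mm, hinged at the cupboard's +y end (the end nearer the robot), free edge at its -y end. 0 shut; grows as it opens to the cupboard's -x, stop at 1.85. It gives 0.026 inward past shut (5.5 mm at the free edge; 6 mm gap behind). No grip: only the catch brings it out. Its hinge holds it wherever it is left.
- door_hinge (a point): Top end of the hinge axis, fixed: in the cupboard's frame (-90, +109, 258) mm. The axis is vertical and lies in the plane of the door's back face; the door's front face is 16 mm out from it.
- door_corner (a point): Moves with the door: top front corner at the free edge, 218 mm from the hinge axis along the door, on the front face; z = 258 mm.
- catch (a joint): Travel (m) of the catch's spring plunger, 0 = latched. Pressing the door 3 to 5 mm inward near its free edge (about 5 N) unlatches it; when the press is taken away the plunger comes out to 0.037 and pushes the door to about 0.27 rad, which opens a gap of about 60 mm at the free edge. Pushed shut again it does not latch: it springs out again.
- chopstick_case: Loose closed stainless steel chopstick case, 215 mm long (its x), 30 mm wide (y), 18 mm high, about 0.14 kg. Origin: centre of its underside. It lies flat on the counter in front of the cupboard door, roughly along it, in the way of the door's swing.
- bento: Loose red two-tier bento box with a black band, 110 x 180 x 88 mm (x, y, z). Origin: centre of underside. Leave alone.
- cup0: Loose green silicone food cup, 64 mm across, 32 mm high. Origin: centre of underside. Leave alone.
- cup1: Second green cup, same size. Leave alone.
- cup2: Third green cup, same size. Leave alone.
- soy_dish: Loose white ceramic soy dish, 92 mm across, 20 mm high. Origin: centre of underside. Leave alone.
- rack: Fixed beech rack, 94 x 206 mm, with plastic dividers standing in its slots up to 89 mm high. Origin: centre of underside. Leave alone.
Not all that is in view belongs to the job. What is meant by the chopstick_case is not green, and is the larger of those in its own colour.

How it is judged:
By the outcome, as a careful person would: the job done as asked, in the order asked, and still so for the second after the job is handed in, with the robot touching nothing.
It also fails if it takes over 58 s, if anything falls off the work surface, if the arm or the gripper's body presses on something with over 40 N, if the wrist force passes 120 N, or if a joint passes its speed limit or range.

ROBOT

A 6-joint arm with a two-finger parallel gripper is mounted at the origin on the work surface. World frame = base frame: x ahead of the robot, y to its left, z up, the work surface at z = 0. Lengths are in m, angles in rad, forces in N, time in s.
With the tool pointing down it reaches from about 0.35 to 0.975 m from the base axis. Payload 4.9 kg.
Tool frame: the origin (TCP) lies on the centre line of the jaws, within the pads' length; the fingertips stand ctrl.tcp_to_tips ahead of it and the grasp point (between the pads) lies 3 mm ahead of it (ctrl.tcp_to_tips is the distance from the TCP to the fingertips, in m); z points along the fingers, y is the direction in which the jaws open and shut (so a half turn about z gives the same grasp; the last joint's range is limited). The gripper opens to 85 mm and grips with 20 to 120 N. Pads are 22 mm wide; open, the fingers measure 114 mm over their backs; the gripper's body (76 mm by 85 mm) begins 54 mm behind the grasp point. The pads swing forward as they close: fully open they stand 13 mm farther back than shut.
Start: joints at [1.067, 0.053, 1.613, -0, 1.476, -0.119], TCP at [0.235, 0.579, 0.253] pointing down, gripper open.
Joint ranges: [-3.01, 3.01], [-1.01, 2.22], [0.06, 2.58], [-1.02, 4.17], [0.09, 2.62], [-3.14, 3.14]. Speed limits (rad/s): [2.57, 2.57, 3.14, 3.14, 3.14, 3.14].

INTERFACE

Orientations are given as a rotation vector (axis times angle).
In Python, from station import ctrl, vision gives the robot as it stands.
- The arm moves only by the tool jog_arm, never from a script. Its argument "deltas" is a list of rows, each a list of 7 numbers: the turn, a rotation vector about the tool's x, y, z in rad, then the shift along the tool's x, y, z in cm, then the opening, from 0 (shut) to 1 (fully open). A call has 1 to 12 rows; each row shifts and turns the commanded pose from where the row before left it, along the tool's axes as they then stand; what a row does not reach is not made up. A row lasts 1/12 s, in which the tool goes at most 41.7 mm and 7.16 degrees, less where a joint would pass 70% of its speed; a pose out of reach is approached as far as the arm can. A call with a gripper value outside its range is refused whole. The fingers move at their own pace and stop on an object; "grip_force" is the grip in N (left out, the last holds). Time passes only in rows, so rows that do not move let the fingers close. It gives the time, the measured TCP pose, the force and the opening at its end, in the units of the state.
- ctrl.get_obs(): the state, without advancing time (a new reading comes with each control period).
- vision.get_image(name): name is "scene" or "top" or "wrist"; returns (picture, depth): 420x560x3 uint8, red, green, blue; 420x560 float32, m along the optical axis (not along the pixel's ray), 0 where there is no reading.
- vision.calibration(name): a dict with "fx", "fy", "cx", "cy" (pixels), "rvec" (rotation vector, rad) and "tvec" (3), from world to camera coordinates, as OpenCV has them; the wrist camera has in their place "hand_eye" (4x4, takes a point from camera to tool coordinates, whose origin is the TCP and whose axes are the flange's). Camera axes: x right, y down, z forward; pixel columns grow to the right and rows downward; lengths in m; the calibration is good to about 2 mm. A picture is of the moment at which its call begins: read the wrist's pose just before it. calibration takes no time and is no camera call.
- ctrl.finish_job(): hands the job in, once; it reports no verdict.
The state is a dict: "t": time; "q": joint angles; "dq": joint speeds; "effort": joint torques, N m; "tool_pos": TCP position; "tool_rot": TCP orientation; "contact_force": force on the tool from outside, world axes, zero at the start; "wrist_torque": the same for the moment, N m; "opening": finger opening in m.
Only numpy, scipy, OpenCV 4.12 (cv2) and the standard library are available. Lean on these libraries where they do the work, as an engineer would, in place of code of your own. Each camera call takes 0.05 s, during which the arm holds its last target. There are 200 camera calls.

## Working session

There is one attempt and no reset: what is moved stays moved. The work goes in short steps, Python scripts to look and compute and a tool call to move; the robot and the scene stay as the last step left them, time stands still between calls to the robot, and variables do not carry over. Pictures are saved under pics/ and viewed, about 8 in all and at most 12, crops included, and the job is handed in when it is done.

Besides the shell and the picture viewer there is one more tool, called after "Emit:" in YAML: its name, and indented under it one key for each argument. jog_arm: Moves the arm, as the interface text tells. Its arguments: {"type":"object","properties":{"deltas":{"type":"array"},"grip_force":{"type":"number"}},"required":["deltas"]}

```bash
mkdir -p pics; cat > h.py <<'E'
import numpy as np, cv2
from station import ctrl, vision
from scipy.spatial.transform import Rotation as R
def grab(n):
    im,d=vision.get_image(n); np.savez('%s.npz'%n,im=im,d=d); return im,d
def load(n):
    z=np.load('%s.npz'%n); return z['im'],z['d']
def world(n,px,d):
    c=vision.calibration(n); Rm=R.from_rotvec(np.ravel(c['rvec'])).as_matrix(); t=np.ravel(c['tvec'])
    out=[]
    for u,v in px:
        z=float(d[int(round(v)),int(round(u))]); p=np.array([(u-c['cx'])/c['fx']*z,(v-c['cy'])/c['fy']*z,z])
        out.append(Rm.T@(p-t))
    return np.array(out)
def wmap(n,d):
    c=vision.calibration(n); Rm=R.from_rotvec(np.ravel(c['rvec'])).as_matrix(); t=np.ravel(c['tvec'])
    v,u=np.mgrid[:d.shape[0],:d.shape[1]]
    P=np.stack([(u-c['cx'])/c['fx']*d,(v-c['cy'])/c['fy']*d,d],-1)
    return (P-t)@Rm
E
python3 - <<'E'
from h import *
for n in ('top','scene'):
    im,d=grab(n); cv2.imwrite('pics/%s0.png'%n,cv2.resize(im[:,:,::-1],(784,588)))
    print(n,{k:np.round(v,3) for k,v in vision.calibration(n).items()})
print(ctrl.tcp_to_tips,ctrl.get_obs())
E
```

```text
top {'fx': np.float64(409.559), 'fy': np.float64(409.559), 'cx': np.float64(285.564), 'cy': np.float64(213.864), 'rvec': array([ 2.245, -2.186,  0.068]), 'tvec': array([-0.058,  0.503,  1.34 ])}
scene {'fx': np.float64(455.406), 'fy': np.float64(455.406), 'cx': np.float64(280.7), 'cy': np.float64(214.038), 'rvec': array([ 0.877,  2.767, -0.75 ]), 'tvec': array([ 0.415, -0.159,  1.593])}
0.022 {'t': 0.1, 'q': array([ 1.06698660e+00,  5.32690230e-02,  1.61412286e+00,  1.51275029e-05,
        1.47601182e+00, -1.18978053e-01]), 'dq': array([ 0.000293  , -0.00186086, -0.00253532, -0.00128728,  0.00044986,
       -0.00012412]), 'effort': array([ 5.91390744e-04, -3.94897449e+01, -3.71365821e+01, -8.08914024e-05,
        3.91437105e-03, -6.92543409e-07]), 'tool_pos': array([0.23436133, 0.57884378, 0.25221966]), 'tool_rot': array([-6.00662134e-01, -3.08305465e+00,  2.70023393e-03]), 'contact_force': array([-0.49526755,  0.16483395,  0.55920347]), 'wrist_torque': array([-0.01512312,  0.03230784,  0.06617893]), 'opening': 0.08567254415761529}
```

View pics/top0.png

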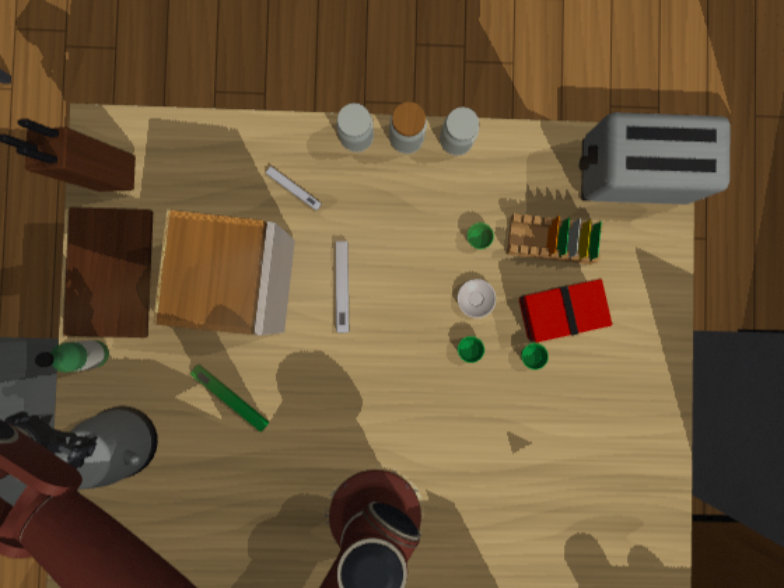

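View pics/scene0.png

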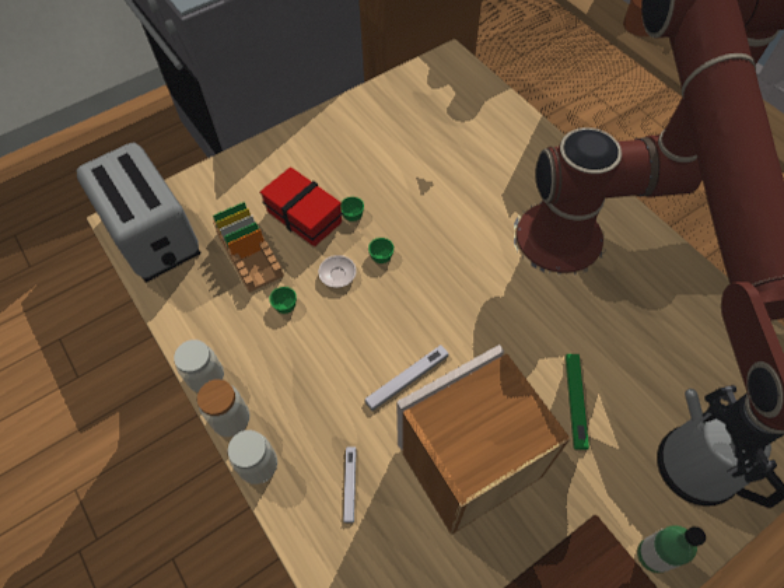

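Top view (784×588 scale): the cupboard is at (215,272), its white door facing right at (275,280). There are three long cases. The steel one at (342,286) lies in front of the door, a smaller steel one is at (293,187), and a green one at (230,398). The first fits: it is steel, the larger of the two, and lies along the door. I'll measure it and confirm in a crop.

```bash
python3 - <<'E'
from h import *
im,d=load('top'); W=wmap('top',d)
cv2.imwrite('pics/crop0.png',cv2.resize(im[95:285,100:290,::-1],(760,600),interpolation=cv2.INTER_CUBIC)) 
s=560/784
# case masks by height
g=im.astype(int); 
def rect(m,name):
    p=W[m][:,:2].astype(np.float32); print(name,m.sum(),'zmed',np.round(np.median(W[m][:,2]),4),cv2.minAreaRect(p), cv2.boxPoints(cv2.minAreaRect(p)).round(3).tolist())
u=np.arange(560)[None]/s; v=np.arange(420)[:,None]/s
Z=W[...,2]
rect((Z>.012)&(Z<.03)&(u>325)&(u<360)&(v>225)&(v<345),'case')
rect((Z>.012)&(Z<.03)&(u>258)&(u<325)&(v>160)&(v<212),'small')
top=(Z>.25)&(Z<.27)&(u>150)&(u<300)&(v>200)&(v<345)
rect(top,'cuptop all')
sat=g.max(-1)-g.min(-1)
rect(top&(sat<40),'door top')
rect(top&(sat>60),'carcass top')
for n,b in dict(cupA=(460,220,498,252),dish=(455,275,500,320),cup1=(452,333,488,365),bento=(515,275,615,345),jars=(330,95,485,158)).items():
    m=(Z>.01)&(u>b[0])&(u<b[2])&(v>b[1])&(v<b[3]); p=W[m]; print(n,p.min(0).round(3),p.max(0).round(3))
im,d=load('scene'); 
o=ctrl.get_obs(); print(R.from_rotvec(o['tool_rot']).as_matrix().round(3))
print(vision.calibration('wrist'))
E
```

```text
case 557 zmed 0.0194 ((0.5328980088233948, 0.09204389154911041), (0.2101639062166214, 0.026799047365784645), 1.7011325359344482) [[0.4269999861717224, 0.10199999809265137], [0.42800000309944153, 0.07599999755620956], [0.6380000114440918, 0.0820000022649765], [0.6380000114440918, 0.10899999737739563]]
small 198 zmed 0.0148 ((0.7617247104644775, 0.21359309554100037), (0.14859987795352936, 0.019679341465234756), 55.6713752746582) [[0.7120000123977661, 0.15800000727176666], [0.7279999852180481, 0.1469999998807907], [0.8119999766349792, 0.26899999380111694], [0.7950000166893005, 0.2809999883174896]]
cuptop all 6334 zmed 0.2614 ((0.538582980632782, 0.3166080117225647), (0.20775234699249268, 0.22022968530654907), 85.56599426269531) [[0.42100000381469727, 0.22200000286102295], [0.6399999856948853, 0.20499999821186066], [0.656000018119812, 0.41200000047683716], [0.43700000643730164, 0.42899999022483826]]
door top 535 zmed 0.2591 ((0.5309418439865112, 0.2216281294822693), (0.017062019556760788, 0.21673697233200073), 85.61451721191406) [[0.421999990940094, 0.22100000083446503], [0.6380000114440
[... 504 characters left out ...]
0.558 -0.012  1.358]
cup1 [ 0.365 -0.24   0.01 ] [ 0.455 -0.012  1.358]
bento [ 0.406 -0.517  0.01 ] [ 0.561 -0.012  1.358]
jars [ 0.455 -0.209  0.01 ] [0.931 0.111 1.358]
[[-0.927  0.375 -0.001]
 [ 0.375  0.927 -0.002]
 [ 0.    -0.002 -1.   ]]
{'fx': 345.20847640052136, 'fy': 345.20847640052136, 'cx': 283.6749124193636, 'cy': 210.207640270861, 'hand_eye': array([[ 5.09315576e-04, -9.45144087e-01, -3.26653327e-01,
         8.37552659e-02],
       [ 9.99999472e-01,  7.72841058e-04, -6.76958815e-04,
        -7.25129960e-04],
       [ 8.92274724e-04, -3.26652810e-01,  9.45143982e-01,
        -1.19401021e-01],
       [ 0.00000000e+00,  0.00000000e+00,  0.00000000e+00,
         1.00000000e+00]])}
```

View pics/crop0.png

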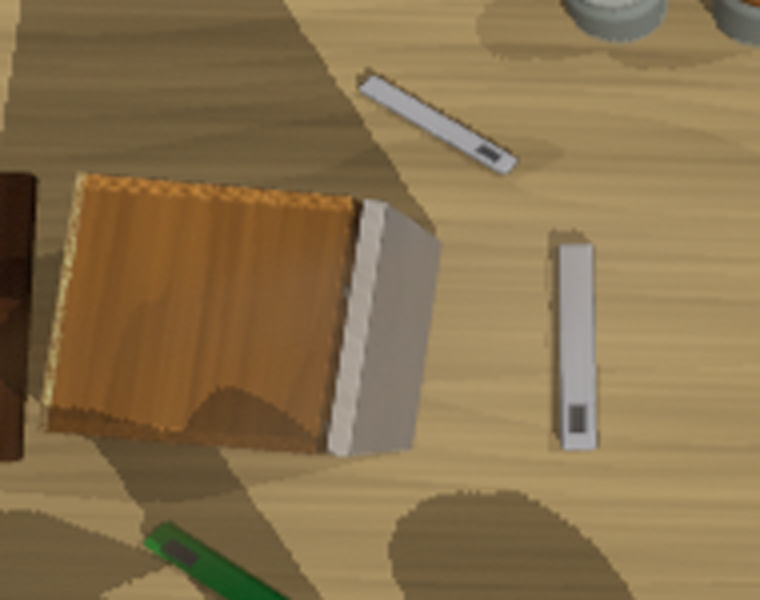

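The crop confirms it: the case at crop (577,345) is the larger of the two steel ones (215×30 against 150×20 mm) and lies along the door. The case centre is about (0.533, 0.092), hinge about (0.424, 0.237), and the door direction about (0.997, -0.077). I'll rise and turn so that the jaws span along the case, then check the fingertips with the wrist camera.

Emit:
jog_arm:
  deltas:
    - [0,0,0,0,0,-2.7,1]
    - [0,0,0,0,0,-2.7,1]
    - [0,0,0.1163,0,0,-2.7,1]
    - [0,0,0.1163,0,0,0,1]
    - [0,0,0.1163,0,0,0,1]
    - [0,0,0.1163,0,0,0,1]
    - [0,0,0.1163,0,0,0,1]
    - [0,0,0.1163,0,0,0,1]
    - [0,0,0.1163,0,0,0,1]
    - [0,0,0.1163,0,0,0,1]
    - [0,0,0.1163,0,0,0,1]
    - [0,0,0.1163,0,0,0,1]

```text
t: 1.1
tool_pos: [0.2344, 0.5791, 0.3335]
tool_rot: [2.202, 2.24, -0.002]
contact_force: [-0.0, -0.4, 0.3]
opening: 0.0853
```

```bash
cat >> h.py <<'E'
def tooldelta(p):
    o=ctrl.get_obs(); M=R.from_rotvec(o['tool_rot']).as_matrix()
    print('t',round(o['t'],2),'pos',o['tool_pos'].round(4),'Yang',np.degrees(np.arctan2(M[1,1],M[0,1])).round(2),'zax',M[:,2].round(3),'F',o['contact_force'].round(1),'q',o['q'].round(2))
    for a in p: print(a,'-> tool cm',(M.T@(np.array(a)-o['tool_pos'])*100).round(2))
E
python3 - <<'E'
from h import *
tooldelta([(.533,.150,.33)])
im,d=grab('wrist'); c=vision.calibration('wrist'); H=c['hand_eye']
v,u=np.mgrid[:420,:560]
P=np.stack([(u-c['cx'])/c['fx']*d,(v-c['cy'])/c['fy']*d,d],-1)@H[:3,:3].T+H[:3,3]
m=(d>0)&(P[...,2]<.06)&(abs(P[...,0])<.03)&(abs(P[...,1])<.08)
print(m.sum()); q=P[m]
for s in (-1,1):
    k=q[q[:,1]*s>0]; print(s,np.percentile(k,[0,2,50,98,100],axis=0).round(4))
cv2.imwrite('pics/w0.png',im[:,:,::-1])
E
```

```text
t 1.1 pos [0.2344 0.5791 0.3335] Yang 0.99 zax [-0.001 -0.001 -1.   ] F [-0.  -0.4  0.3] q [1.07 0.02 1.52 0.   1.61 1.05]
(0.533, 0.15, 0.33) -> tool cm [-43.41  29.11   0.38]
34333
-1 [[-0.0128 -0.0745 -0.0642]
 [-0.0078 -0.0708 -0.0622]
 [ 0.0101 -0.0458 -0.0449]
 [ 0.0165 -0.0036  0.0025]
 [ 0.0179 -0.      0.0104]]
1 [[-0.0126  0.0002 -0.0646]
 [-0.0077  0.0038 -0.0623]
 [ 0.0101  0.046  -0.0445]
 [ 0.0166  0.0709  0.0025]
 [ 0.0179  0.0748  0.0103]]
```

Emit:
jog_arm:
  deltas:
    - [0,0,0,-3,2.0,0,1]
    - [0,0,0,-3,2.0,0,1]
    - [0,0,0,-3,2.0,0,1]
    - [0,0,0,-3,2.0,0,1]
    - [0,0,0,-3,2.0,0,1]
    - [0,0,0,-3,2.0,0,1]
    - [0,0,0,-3,2.0,0,1]
    - [0,0,0,-3,2.0,0,1]
    - [0,0,0,-3,2.0,0,1]
    - [0,0,0,-3,2.0,0,1]
    - [0,0,0,-3,2.0,0,1]
    - [0,0,0,-3,2.0,0,1]

```text
t: 2.15
tool_pos: [0.4833, 0.2232, 0.334]
tool_rot: [-2.193, -2.249, 0.0]
contact_force: [0.0, 0.5, -0.1]
opening: 0.0857
```

Emit:
jog_arm:
  deltas:
    - [0,0,0,-3,2.0,0,1]
    - [0,0,0,-3,2.0,0,1]
    - [0,0,0,-1.4,1.1,0,1]
    - [0,0,0,0,0,0,1]
    - [0,0,0,0,0,0,1]

```text
t: 2.57
tool_pos: [0.5356, 0.1514, 0.3336]
tool_rot: [-2.195, -2.246, 0.001]
contact_force: [0.1, -0.2, 0.4]
opening: 0.0854
```

```bash
python3 - <<'E'
from h import *
tooldelta([(.533,.148,.33),(.533,.148,.016)])
im,d=grab('top'); W=wmap('top',d)
cv2.imwrite('pics/top1.png',cv2.resize(im[:,:,::-1],(784,588)))
E
```

```text
t 2.57 pos [0.5356 0.1514 0.3336] Yang 1.3 zax [-0.001  0.    -1.   ] F [ 0.1 -0.2  0.4] q [ 0.14 -0.14  1.67  0.    1.62  0.12]
(0.533, 0.148, 0.33) -> tool cm [-0.34 -0.27  0.36]
(0.533, 0.148, 0.016) -> tool cm [-0.35 -0.22 31.76]
```

Emit:
jog_arm:
  deltas:
    - [0,0,0,-0.3,-0.2,2,1]
    - [0,0,0,0,0,3,1]
    - [0,0,0,0,0,3,1]
    - [0,0,0,0,0,3,1]
    - [0,0,0,0,0,3,1]
    - [0,0,0,0,0,3,1]
    - [0,0,0,0,0,3,1]
    - [0,0,0,0,0,3,1]
    - [0,0,0,0,0,3,1]
    - [0,0,0,0,0,2.0,1]
    - [0,0,0,0,0,1.5,1]
    - [0,0,0,0,0,1.0,1]

```text
t: 3.62
tool_pos: [0.5314, 0.1503, 0.0271]
tool_rot: [-2.191, -2.248, 0.004]
contact_force: [-0.3, 0.7, 0.5]
opening: 0.0854
```

Emit:
jog_arm:
  deltas:
    - [0,0,0,0,0,0.8,1]
    - [0,0,0,0,0,0.4,1]
    - [0,0,0,0,0,0,1]
    - [0,0,0,0,0,0,1]

```text
t: 3.95
tool_pos: [0.5342, 0.1494, 0.0182]
tool_rot: [2.194, 2.247, 0.002]
contact_force: [1.0, 0.4, 0.4]
opening: 0.0856
```

Emit:
jog_arm:
  deltas:
    - [0,0,0,-0.6,0,0,1]
    - [0,0,0,-0.6,0,0,1]
    - [0,0,0,-0.6,0,0,1]
    - [0,0,0,-0.6,0,0,1]
    - [0,0,0,-0.6,0,0,1]
    - [0,0,0,-0.8,0,0,1]
    - [0,0,0,-0.8,0,0,1]
    - [0,0,0,-0.8,0,0,1]
    - [0,0,0,-0.8,0,0,1]
    - [0,0,0,-0.8,0,0,1]
    - [0,0,0,-0.8,0,0,1]
    - [0,0,0,-0.8,0,0,1]

```text
t: 4.95
tool_pos: [0.5357, 0.0623, 0.0174]
tool_rot: [2.196, 2.247, 0.0]
contact_force: [0.5, 2.6, 1.3]
opening: 0.0856
```

Emit:
jog_arm:
  deltas:
    - [0,0,0,-0.8,0,0,1]
    - [0,0,0,-0.8,0,0,1]
    - [0,0,0,-0.8,0,0,1]
    - [0,0,0,-0.8,0,0,1]
    - [0,0,0,-0.8,0,0,1]
    - [0,0,0,-0.8,0,0,1]
    - [0,0,0,-0.8,0,0,1]
    - [0,0,0,-0.6,0,0,1]
    - [0,0,0,-0.5,0,0,1]
    - [0,0,0,-0.4,0,0,1]
    - [0,0,0,-0.3,0,0,1]
    - [0,0,0,0,0,0,1]

```text
t: 5.95
tool_pos: [0.5371, -0.0116, 0.0172]
tool_rot: [2.196, 2.246, -0.001]
contact_force: [0.3, 0.4, 1.0]
opening: 0.0852
```

```bash
python3 - <<'E'
from h import *
tooldelta([])
im,d=grab('scene')
cv2.imwrite('pics/s1.png',cv2.resize(im[:,:,::-1],(784,588)))
E
```

```text
t 5.95 pos [ 0.5371 -0.0116  0.0172] Yang 1.31 zax [-0.    -0.001 -1.   ] F [0.3 0.4 1. ] q [-0.16  0.12  1.97 -0.    1.05 -0.18]
```

View pics/s1.png

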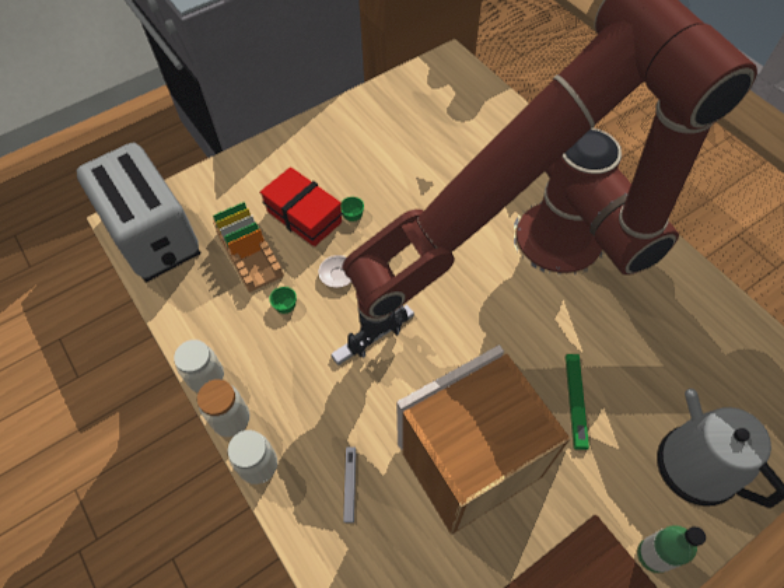

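The scene view shows the case at (373,335), moved straight and well away from the door, with the dish and cups untouched. I'll back off, lift and shut the fingers.

Emit:
jog_arm:
  deltas:
    - [0,0,0,0.8,0,0,1]
    - [0,0,0,0.8,0,0,1]
    - [0,0,0,0,0,-1.5,1]
    - [0,0,0,0,0,-3,1]
    - [0,0,0,0,0,-3,0]
    - [0,0,0,0,0,-3,0]
    - [0,0,0,0,0,-3,0]
    - [0,0,0.05,0,0,-3,0]
    - [0,0,0.05,0,0,-3,0]
    - [0,0,0,0,0,-2,0]
    - [0,0,0,0,0,0,0]
    - [0,0,0,0,0,0,0]

```text
t: 7.0
tool_pos: [0.5375, 0.0058, 0.2336]
tool_rot: [2.302, 2.134, 0.003]
contact_force: [-0.4, 0.5, -0.3]
opening: -0.0
```

```bash
python3 - <<'E'
from h import *
tooldelta([(.620,.170,.232)])
im,d=grab('top'); W=wmap('top',d); Z=W[...,2]
m=(Z>.012)&(Z<.03)&(W[...,1]>-.08)&(W[...,1]<.02)&(W[...,0]>.4)&(W[...,0]<.68)
print(m.sum(),cv2.minAreaRect(W[m][:,:2].astype(np.float32)))
E
```

```text
t 7.0 pos [0.5375 0.0058 0.2336] Yang -4.35 zax [ 0.003 -0.    -1.   ] F [-0.4  0.5 -0.3] q [-0.13 -0.15  1.84 -0.    1.45 -0.05]
(0.62, 0.17, 0.232) -> tool cm [17.    6.99  0.17]
82 ((0.5365129709243774, -0.035705313086509705), (0.024081405252218246, 0.2117796540260315), 88.7087173461914)
```

Emit:
jog_arm:
  deltas:
    - [0,0,0,1.5,0.7,0,0]
    - [0,0,0,3,1.2,0,0]
    - [0,0,0,3,1.2,0,0]
    - [0,0,0,3,1.2,0,0]
    - [0,0,0,3,1.2,0,0]
    - [0,0,0,2.5,1.0,0.2,0]
    - [0,0,0,1.0,0.5,0,0]
    - [0,0,0,0,0,0,0]
    - [0,0,0,0,0,0,0]

```text
t: 7.8
tool_pos: [0.6188, 0.169, 0.2281]
tool_rot: [-2.303, -2.134, 0.006]
contact_force: [0.1, -0.6, 0.9]
opening: -0.0
```

```bash
python3 - <<'E'
from h import *
tooldelta([(.621,.193,.232)])
im,d=grab('wrist'); c=vision.calibration('wrist'); H=c['hand_eye']
v,u=np.mgrid[:420,:560]
P=np.stack([(u-c['cx'])/c['fx']*d,(v-c['cy'])/c['fy']*d,d],-1)@H[:3,:3].T+H[:3,3]
m=(d>0)&(P[...,2]<.03)&(abs(P[...,0])<.02)&(abs(P[...,1])<.05)
q=P[m]
for a,b in ((-.05,-.03),(-.03,-.01),(-.01,.01),(.01,.03)):
    k=q[(q[:,2]>a)&(q[:,2]<b)]; print(a,b,len(k),len(k) and np.percentile(k,[1,99],axis=0).round(4).tolist())
E
```

```text
t 7.8 pos [0.6188 0.169  0.2281] Yang -4.36 zax [-0.004 -0.001 -1.   ] F [ 0.1 -0.6  0.9] q [ 0.15  0.11  1.6  -0.    1.44  0.23]
(0.621, 0.193, 0.232) -> tool cm [ 2.41  0.04 -0.39]
-0.05 -0.03 16593 [[-0.0101, -0.046, -0.0498], [0.0165, 0.0467, -0.0303]]
-0.03 -0.01 5279 [[-0.0109, -0.0328, -0.0299], [0.0129, 0.0335, -0.0109]]
-0.01 0.01 1792 [[0.0052, -0.013, -0.0098], [0.0106, 0.0137, 0.0098]]
0.01 0.03 535 [[0.0052, -0.0125, 0.0101], [0.0104, 0.0131, 0.0203]]
```

Emit:
jog_arm:
  deltas:
    - [0,0,0,0,0,-1.4,0]
    - [0,0,0,0.8,0.1,0,0]
    - [0,0,0,0.6,0,0,0]
    - [0,0,0,0.4,0,0,0]
    - [0,0,0,0.2,0,0,0]
    - [0,0,0,0.2,0,0,0]
    - [0,0,0,0,0,0,0]

```text
t: 8.43
tool_pos: [0.6222, 0.1914, 0.2439]
tool_rot: [-2.305, -2.135, 0.001]
contact_force: [0.2, 0.4, -0.4]
opening: 0.0002
```

Emit:
jog_arm:
  deltas:
    - [0,0,0,0.2,0,0,0]
    - [0,0,0,0,0,0,0]

```text
t: 8.6
tool_pos: [0.6225, 0.1932, 0.244]
tool_rot: [-2.305, -2.134, 0.0]
contact_force: [0.6, 0.4, -0.4]
opening: 0.0001
```

Emit:
jog_arm:
  deltas:
    - [0,0,0,0.2,0,0,0]
    - [0,0,0,0,0,0,0]

```text
t: 8.77
tool_pos: [0.6227, 0.1951, 0.2442]
tool_rot: [-2.305, -2.134, 0.0]
contact_force: [-0.4, -0.5, 0.4]
opening: 0.0
```

Emit:
jog_arm:
  deltas:
    - [0,0,0,0.15,0,0,0]
    - [0,0,0,0,0,0,0]

```text
t: 8.93
tool_pos: [0.6229, 0.1961, 0.2442]
tool_rot: [2.305, 2.134, -0.002]
contact_force: [0.7, -2.1, 0.1]
opening: -0.0004
```

Emit:
jog_arm:
  deltas:
    - [0,0,0,0.15,0,0,0]
    - [0,0,0,0,0,0,0]

```text
t: 9.1
tool_pos: [0.623, 0.1972, 0.2443]
tool_rot: [2.305, 2.133, -0.002]
contact_force: [0.5, -5.2, -0.5]
opening: -0.0003
```

Emit:
jog_arm:
  deltas:
    - [0,0,0,0.15,0,0,0]
    - [0,0,0,0,0,0,0]

```text
t: 9.27
tool_pos: [0.6232, 0.1987, 0.2442]
tool_rot: [2.305, 2.133, -0.002]
contact_force: [0.2, -4.6, -0.1]
opening: 0.0003
```

Emit:
jog_arm:
  deltas:
    - [0,0,0,0.1,0,0,0]
    - [0,0,0,0,0,0,0]

```text
t: 9.43
tool_pos: [0.6234, 0.1996, 0.2442]
tool_rot: [2.305, 2.133, -0.002]
contact_force: [0.2, -4.8, -0.6]
opening: 0.0002
```

Emit:
jog_arm:
  deltas:
    - [0,0,0,0.05,0,0,0]
    - [0,0,0,0,0,0,0]
    - [0,0,0,-2.5,0,0,0]
    - [0,0,0,-3,0,0,0]
    - [0,0,0,-3,0,0,0]
    - [0,0,0,-3,0,-1,0]
    - [0,0,0,-1,0,-2,0]
    - [0,0,0,0,0,-3,0]
    - [0,0,0,0,0,-3,0]
    - [0,0,0,0,0,0,0]

```text
t: 10.27
tool_pos: [0.616, 0.0767, 0.3429]
tool_rot: [2.3, 2.129, 0.017]
contact_force: [0.0, 0.9, 1.7]
opening: 0.0002
```

```bash
python3 - <<'E'
from h import *
tooldelta([])
im,d=grab('top'); W=wmap('top',d); Z=W[...,2]; g=im.astype(int); sat=g.max(-1)-g.min(-1)
m=(Z>.25)&(Z<.27)&(sat<45)&(W[...,0]>.40)&(W[...,0]<.66)&(W[...,1]>.1)&(W[...,1]<.26)
print(m.sum(),cv2.boxPoints(cv2.minAreaRect(W[m][:,:2].astype(np.float32))).round(3))
cv2.imwrite('pics/top2.png',cv2.resize(im[95:305,100:380,::-1],(800,600)))
E
```

```text
t 10.27 pos [0.616  0.0767 0.3429] Yang -4.43 zax [ 0.013  0.002 -1.   ] F [0.  0.9 1.7] q [ 0.   -0.    1.52  0.    1.61  0.08]
267 [[0.417 0.223]
 [0.622 0.147]
 [0.646 0.213]
 [0.442 0.289]]
```

View pics/top2.png

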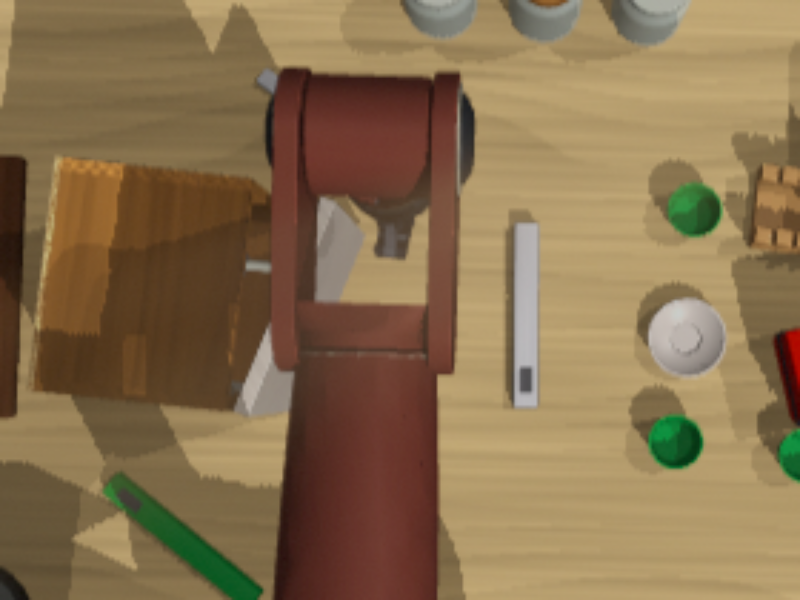

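The door has sprung ajar: its top edge runs from crop (250,410) to (335,215), about 0.28 rad, and the plunger shows at (258,266). The case is clear at (526,315). Next I'll move over the gap behind the door's edge.

Emit:
jog_arm:
  deltas:
    - [0,0,0,2,0,0,0]
    - [0,0,0.06,3,0,0,0]
    - [0,0,0.06,3,0,0,0]
    - [0,0,0,3,0,0,0]
    - [0,0,0,1,0,0,0]
    - [0,0,0,0,0,0,0]
    - [0,0,0,0,0,0,0]

```text
t: 10.9
tool_pos: [0.629, 0.1954, 0.3332]
tool_rot: [-2.427, -1.993, 0.002]
contact_force: [-0.2, -0.9, 0.2]
opening: -0.0002
```

```bash
python3 - <<'E'
from h import *
tooldelta([(.615,.199,.343),(.615,.199,.244)])
E
```

```text
t 10.9 pos [0.629  0.1954 0.3332] Yang -11.22 zax [-0.002 -0.    -1.   ] F [-0.2 -0.9  0.2] q [ 0.19  0.1   1.43 -0.    1.61  0.38]
(0.615, 0.199, 0.343) -> tool cm [ 0.08 -1.45 -0.98]
(0.615, 0.199, 0.244) -> tool cm [ 0.08 -1.43  8.92]
```

Emit:
jog_arm:
  deltas:
    - [0,0,0,0.1,-1.4,0,0]
    - [0,0,0,0,0,2,0]
    - [0,0,0,0,0,2,0]
    - [0,0,0,0,0,1.5,0]
    - [0,0,0,0,0,1,0]
    - [0,0,0,0,0,1,0]
    - [0,0,0,0,0,0.8,0]
    - [0,0,0,0,0,0.4,0]
    - [0,0,0,0,0,0,0]
    - [0,0,0,0,0,0,0]

```text
t: 11.73
tool_pos: [0.6161, 0.1989, 0.2477]
tool_rot: [2.429, 1.992, 0.001]
contact_force: [0.1, 0.8, 0.4]
opening: 0.0
```

```bash
python3 - <<'E'
from h import *
tooldelta([])
# arc plan: finger centre at radius rho, angle ahead; yaw follows
Hh=np.array([.424,.237]); o=ctrl.get_obs(); p=o['tool_pos'][:2]-Hh
r=np.hypot(*p); a0=np.arctan2(p[1],p[0]); print('r',r,'ang',np.degrees(a0))
# chord step for 5deg in tool frame with tool x at angle a+90: move along -x, rotation +
for s in (5,6): print(s, 'row: turn',np.radians(s).round(4),'x',-100*r*np.sin(np.radians(s)),'y',-100*r*(1-np.cos(np.radians(s))))
E
```

```text
t 11.73 pos [0.6161 0.1989 0.2477] Yang -11.29 zax [ 0.001  0.    -1.   ] F [0.1 0.8 0.4] q [ 0.2   0.11  1.56 -0.    1.47  0.39]
r 0.19583773037388807 ang -11.207683346690288
5 row: turn 0.0873 x -1.7068382848751833 y -0.07452216890999777
6 row: turn 0.1047 x -2.0470617005807585 y -0.1072819577828043
```

Emit:
jog_arm:
  deltas:
    - [0,0,0.0262,-0.51,-0.007,0,0]
    - [0,0,0.0262,-0.51,-0.007,0,0]
    - [0,0,0.0262,-0.51,-0.007,0,0]
    - [0,0,0.0262,-0.51,-0.007,0,0]
    - [0,0,0.0436,-0.855,-0.019,0,0]
    - [0,0,0.0436,-0.855,-0.019,0,0]
    - [0,0,0.0436,-0.855,-0.019,0,0]
    - [0,0,0.0436,-0.855,-0.019,0,0]
    - [0,0,0.0436,-0.855,-0.019,0,0]
    - [0,0,0.0436,-0.855,-0.019,0,0]
    - [0,0,0.0436,-0.855,-0.019,0,0]
    - [0,0,0.0436,-0.855,-0.019,0,0]

```text
t: 12.73
tool_pos: [0.5795, 0.1182, 0.2479]
tool_rot: [-2.817, -1.39, -0.002]
contact_force: [0.8, 0.1, 0.6]
opening: 0.0001
```

```bash
cat > chk.py <<'E'
from h import *
tooldelta([]); o=ctrl.get_obs(); p=o['tool_pos'][:2]-np.array([.424,.237])
print('r',np.hypot(*p).round(4),'ang',np.degrees(np.arctan2(p[1],p[0])).round(2))
E
python3 chk.py
```

```text
t 12.73 pos [0.5795 0.1182 0.2479] Yang -37.49 zax [ 0.001  0.001 -1.   ] F [0.8 0.1 0.6] q [ 0.08 -0.02  1.7   0.    1.46  0.73]
r 0.1957 ang -37.39
```

Emit:
jog_arm:
  deltas:
    - [0,0,0.0436,-0.855,-0.019,0,0]
    - [0,0,0.0436,-0.855,-0.019,0,0]
    - [0,0,0.0436,-0.855,-0.019,0,0]
    - [0,0,0.0436,-0.855,-0.019,0,0]
    - [0,0,0.0436,-0.855,-0.019,0,0]
    - [0,0,0.0436,-0.855,-0.019,0,0]
    - [0,0,0.0436,-0.855,-0.019,0,0]
    - [0,0,0.0436,-0.855,-0.019,0,0]

```text
t: 13.4
tool_pos: [0.5294, 0.072, 0.2479]
tool_rot: [3.016, 0.879, 0.003]
contact_force: [0.6, 1.6, 0.4]
opening: 0.0004
```

```bash
python3 chk.py; python3 - <<'E'
from h import *
im,d=grab('scene'); cv2.imwrite('pics/s2.png',cv2.resize(im[:,:,::-1],(784,588)))
E
```

```text
t 13.4 pos [0.5294 0.072  0.2479] Yang -57.49 zax [ 0.002  0.    -1.   ] F [0.6 1.6 0.4] q [-0.   -0.16  1.83  0.    1.47  1.  ]
r 0.1958 ang -57.43
```

View pics/s2.png

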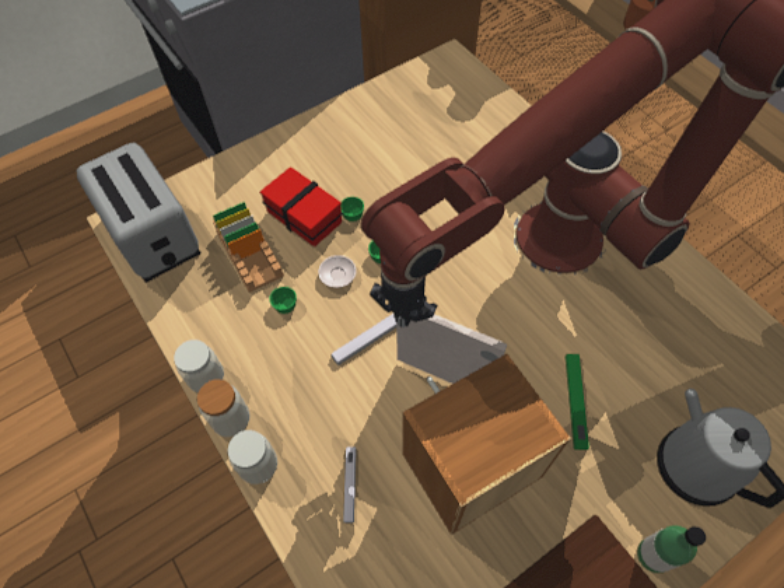

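The door is following the finger: it spans (398,345) to (505,348) and is about 1 rad open, with its swing clear of the case. I'll continue.

Emit:
jog_arm:
  deltas:
    - [0,0,0.0436,-0.855,-0.019,0,0]
    - [0,0,0.0436,-0.855,-0.019,0,0]
    - [0,0,0.0436,-0.855,-0.019,0,0]
    - [0,0,0.0436,-0.855,-0.019,0,0]
    - [0,0,0.0436,-0.855,-0.019,0,0]
    - [0,0,0.0436,-0.855,-0.019,0,0]
    - [0,0,0.0436,-0.855,-0.019,0,0]
    - [0,0,0.0436,-0.855,-0.019,0,0]

```text
t: 14.12
tool_pos: [0.4668, 0.0456, 0.2477]
tool_rot: [3.122, 0.345, 0.003]
contact_force: [0.9, -0.3, 0.7]
opening: 0.0001
```

Emit:
jog_arm:
  deltas:
    - [0,0,0.0436,-0.855,-0.019,0,0]
    - [0,0,0.0436,-0.855,-0.019,0,0]
    - [0,0,0.0436,-0.855,-0.019,0,0]
    - [0,0,0.0436,-0.855,-0.019,0,0]
    - [0,0,0.0436,-0.855,-0.019,0,0]
    - [0,0,0.0262,-0.51,-0.007,0,0]
    - [0,0,0.0262,-0.51,-0.007,0,0]
    - [0,0,0.0262,-0.51,-0.007,0,0]
    - [0,0,0.0262,-0.51,-0.007,0,0]
    - [0,0,0,0,0,0,0]

```text
t: 14.95
tool_pos: [0.4036, 0.0422, 0.2476]
tool_rot: [3.137, -0.159, 0.001]
contact_force: [-0.6, 0.3, -0.9]
opening: 0.0001
```

```bash
python3 chk.py
```

```text
t 14.95 pos [0.4036 0.0422 0.2476] Yang -95.78 zax [ 0.001 -0.    -1.   ] F [-0.6  0.3 -0.9] q [-0.08 -0.51  2.1  -0.    1.56  1.59]
r 0.1958 ang -95.99
```

Emit:
jog_arm:
  deltas:
    - [0,0,0,0.8,0,0,0]
    - [0,0,0,0.8,0,0,0]
    - [0,0,0,0,0,-1,0]
    - [0,0,0,0,0,-2.5,0]
    - [0,0,0,0,0,-3,0]
    - [0,0,0,0,0,-3,0]
    - [0,0,0,1,2,-1,0]
    - [0,0,0,1,3,0,0]
    - [0,0,0,1,3,0,0]
    - [0,0,0,1,3,0,0]
    - [0,0,0,1,3,0,0]
    - [0,0,0,0,0,0,0]

```text
t: 15.95
tool_pos: [0.4565, -0.1078, 0.3525]
tool_rot: [3.136, -0.165, -0.001]
contact_force: [-0.8, -0.1, 0.2]
opening: -0.0002
```

```bash
python3 - <<'E'
from h import *
tooldelta([])
im,d=grab('top'); W=wmap('top',d); Z=W[...,2]; g=im.astype(int); sat=g.max(-1)-g.min(-1)
m=(Z>.245)&(Z<.27)&(sat<45)&(W[...,0]>.34)&(W[...,0]<.5)&(W[...,1]>.0)&(W[...,1]<.26)
print(m.sum(),cv2.boxPoints(cv2.minAreaRect(W[m][:,:2].astype(np.float32))).round(3))
m=(Z>.012)&(Z<.03)&(W[...,1]>-.08)&(W[...,1]<.015)&(W[...,0]>.4)&(W[...,0]<.68)
print(m.sum(),cv2.minAreaRect(W[m][:,:2].astype(np.float32)))
cv2.imwrite('pics/top3.png',cv2.resize(im[:,:,::-1],(784,588)))
E
```

```text
t 15.95 pos [ 0.4565 -0.1078  0.3525] Yang -96.03 zax [-0.001 -0.002 -1.   ] F [-0.8 -0.1  0.2] q [-0.39 -0.37  1.83 -0.    1.68  1.29]
512 [[0.355 0.032]
 [0.388 0.023]
 [0.444 0.243]
 [0.411 0.251]]
538 ((0.534747302532196, -0.03719146549701691), (0.21371722221374512, 0.02965456061065197), 1.5009889602661133)
```

View pics/top3.png

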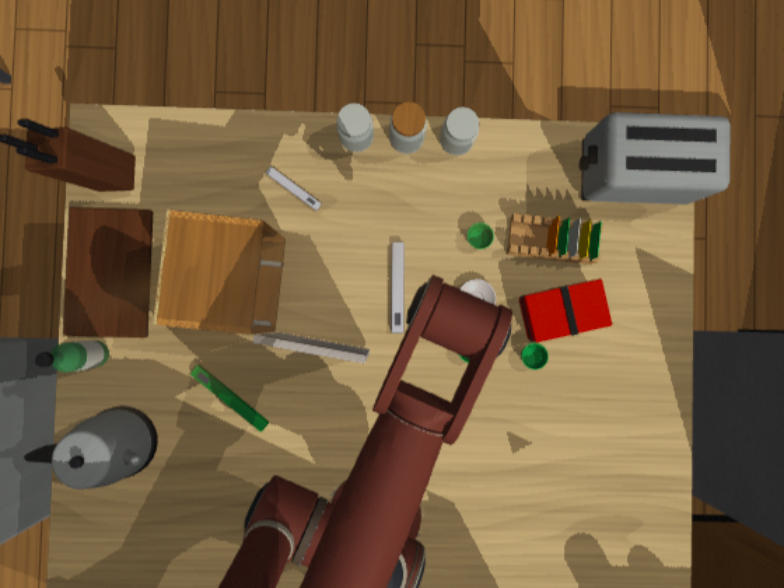

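The door stands wide open, running (255,338) to (367,355). The case is clear at (397,287), and everything else in view is where it was. Handing in.

```bash
python3 -c "
from station import ctrl
print(ctrl.finish_job())"
```

```text
the job is handed in; nothing more can be done
None
```

The cupboard is open and the job was handed in at about 16 s.

- **Case:** I slid the larger steel case about 130 mm with open fingertips. Its centre is now near (0.535, -0.037), about 35 mm outside the door's swing.
- **Catch:** I pressed the door about 4 mm near its free edge, with about 5 N. It sprang ajar by itself to about 0.28 rad.
- **Swing:** I then swung it open with the shut fingertips behind its edge.

In the last top view the door stands at about 1.7 rad. The case stayed where I left it during the swing, and the arm is up at z = 0.35 with only noise on the force reading.

The soy dish and the cup nearest the robot were mostly hidden behind the arm in that last picture. The arm passed well above them, and they were in place in the earlier views. No check failed or disagreed.

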